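Fetch the pickup from behind the jars

ROBOT

A 6-joint arm with a two-finger parallel gripper is mounted at the origin on the work surface. World frame = base frame: x ahead of the robot, y to its left, z up, the work surface at z = 0. Lengths are in m, angles in degrees, forces in N, time in s.
With the tool pointing down it reaches from about 0.4 to 0.825 m from the base axis. Payload 7 kg.
Tool frame: the origin (TCP) lies on the centre line of the jaws, within the pads' length; the fingertips stand 8 mm ahead of it and the grasp point (between the pads) lies 11 mm behind it; z points along the fingers, y is the line along which they close (so a half turn about z gives the same grasp; the last joint's range is limited). The gripper opens to 88 mm and grips with 3 to 60 N. Pads are 19 mm wide; open, the fingers measure 130 mm over their backs; the gripper's body (78 mm by 193 mm) begins 47 mm behind the grasp point.
Start: joints at [-52.764, 20.546, 0.682, 0, -70.136, -16.507], TCP at [0.239, -0.631, 0.235] pointing down, gripper open.
Joint ranges: [-176.03, 176.03], [-82.01, 121.73], [-58.28, 71.71], [-173.87, 95.51], [-174.79, -0.11], [-173.66, 173.66]. Speed limits (degrees/s): [136.94, 136.94, 172.46, 180, 180, 180].

INTERFACE

Orientations are given as [roll, pitch, yaw] about the fixed x, y, z axes, in that order (R = Rz(yaw) Ry(pitch) Rx(roll)).
In Python, from plant import r gives the robot as it stands.
- The arm moves only by the tool carry_out, never from a script. Its argument "targets" is a list of rows, each a list of 6 numbers: the shift along the tool's x, y, z scaled (see below), then the turn, a rotation vector about the tool's x, y, z scaled (see below). A call has 1 to 5 rows; each row shifts and turns the commanded pose from where the row before left it, along the tool's axes as they then stand; what a row does not reach is not made up. The controller multiplies each number of a shift by 0.5 m and each number of a turn by 60 degrees. A row lasts 1/8 s, in which the tool goes at most 62.5 mm and 10.7 degrees, less where a joint would pass 70% of its speed; a pose out of reach is approached as far as the arm can. A call with a number of a shift or a turn outside -1 to 1 is refused whole. A call with a gripper value outside its range is refused whole. "hand" is the opening, from 0 (shut) to 1 (fully open), set as the call begins (left out, the last holds). The fingers move at their own pace and stop on an object; "squeeze" is the grip in N (left out, the last holds). Time passes only in rows, so rows that do not move let the fingers close. It gives the time, the measured TCP pose, the force, the opening and the grip force at its end, in the units of the state.
- r.get_state(): the state, without advancing time (a new reading comes with each control period).
- r.capture(name): name is "scene" or "top"; returns the picture (384x512x3 uint8, red, green, blue); there is no depth.
- r.camera_info(name): a dict with "K" (3x3 intrinsics, pixels), "distortion" ([k1, k2, p1, p2, k3] as OpenCV has them; the pictures are not rectified), "eye" and "attitude" of the camera in the world. Camera axes: x right, y down, z forward; pixel columns grow to the right and rows downward; lengths in m; the calibration is good to about 2 mm. A picture is of the moment at which its call begins. camera_info takes no time and is no camera call.
- r.close_job(): hands the job in; it is judged then, once.
The state is a dict: "time_s": time; "joints": joint angles; "qd": joint speeds; "joint_torque": joint torques, N m; "tcp_pos": TCP position; "eef_rot": TCP orientation; "contact_force": force on the tool from outside, world axes, zero at the start; "moment": the same for the moment, N m; "gripper_width": finger opening in m; "gripper_force": force on a finger pad.
Only numpy, scipy, OpenCV 4.12 (cv2) and the standard library are available. Lean on these libraries where they do the work, as an engineer would, in place of code of your own. Each camera call takes 0.05 s, during which the arm holds its last target. There are 200 camera calls.

TASK

Clear the three jars that stand around the chrome guitar pickup by standing all of them upright on the green mat; then lay the pickup flat in the black inspection nest, lengthwise within its rim. Only when the pickup lies there, stand each jar back upright in the middle of the pad that has the colour of its cap.

Things in the scene. Friction and masses are not known exactly. Their poses are not given: they have to be found in the camera images.
- jar_red: Round screw-top jar with a red cap (brown amber glass body, paper label): a straight upright cylinder 44 mm in diameter and 92 mm tall, the cap being its top 26 mm; about 0.14 kg. Origin: centre of its underside, z up. At the start it stands on the red pad.
- jar_yellow: Round screw-top jar with a yellow cap (white plastic body, paper label): a straight upright cylinder 44 mm in diameter and 92 mm tall, the cap being its top 26 mm; about 0.14 kg. Origin: centre of its underside, z up. At the start it stands on the yellow pad.
- jar_blue: Round screw-top jar with a blue cap (green glass body, paper label): a straight upright cylinder 44 mm in diameter and 92 mm tall, the cap being its top 26 mm; about 0.14 kg. Origin: centre of its underside, z up. At the start it stands on the blue pad.
- pad_red: Flat round red pad, 58 mm in diameter, 3 mm thick, fixed on a brown wooden tray plate (125 x 210 mm, 5 mm thick); home of the jar with the red cap. Origin: centre of its underside (its top face is at 3 mm); z up.
- pad_yellow: Flat round yellow pad, 58 mm in diameter, 3 mm thick, fixed on a brown wooden tray plate (125 x 210 mm, 5 mm thick); home of the jar with the yellow cap. Origin: centre of its underside (its top face is at 3 mm); z up.
- pad_blue: Flat round blue pad, 58 mm in diameter, 3 mm thick, fixed on a brown wooden tray plate (125 x 210 mm, 5 mm thick); home of the jar with the blue cap. Origin: centre of its underside (its top face is at 3 mm); z up.
- pickup: Electric guitar pickup: a low block with a bright chrome cover and a row of six small dark dots on top; 38 mm (its x) by 70 mm (its y, along the dots) by 26 mm high; about 0.13 kg. Origin: centre of its underside, z up. It starts flat on the wooden tray plate, a jar 12 mm from one long side and one at each end: no room for the gripper until they are gone. Grasp it across its 38 mm width.
- mat: Green rectangular mat, 210 mm (its x) by 130 mm (its y), 3 mm thick, fixed flat on the table: the side area, big enough for the three jars in a row along x 70 mm apart. Origin: centre of its underside, z up.
- nest: Black inspection nest fixed on the table: a flat shallow tray, outside 68 mm (its x) by 100 mm (its y); floor 4 mm above the table, grey rim 6 mm wide and 4 mm above that floor; inside 56 by 88 mm. The pickup lies in it flat, its 70 mm length along the nest's y, either way round. Origin: centre of its underside, z up.

How it is judged:
By the outcome, as a careful person would: the job done as asked, in the order asked, and still so for the second after the job is handed in, with the robot touching nothing.
It also fails if it takes over 125 s, if anything falls off the work surface, if the arm or the gripper's body presses on something with over 40 N, if the wrist force passes 120 N, or if a joint passes its speed limit or range.

## Working session

There is one attempt and no reset: what is moved stays moved. The work goes in short steps, Python scripts to look and compute and a tool call to move; the robot and the scene stay as the last step left them, time stands still between calls to the robot, and variables do not carry over. Pictures are saved under pics/ and viewed, at most 14 in all, crops included, and the job is handed in when it is done.

Besides the shell and the picture viewer there is one more tool, called after "Request:" as a command line: name --pt "numbers of a row" for each row, then --argument value for the rest. carry_out: Moves the arm, as the interface text tells. Its arguments: {"type":"object","properties":{"targets":{"type":"array","items":{"type":"array","items":{"type":"number","minimum":-1,"maximum":1}}},"hand":{"type":"number"},"squeeze":{"type":"number"}},"required":["targets"]}

```bash
mkdir -p pics; ls
python3 - <<'E'
from plant import r
import cv2
print(r.get_state())
for n in("scene","top"):
    print(r.camera_info(n)); cv2.imwrite(f"pics/{n}0.png",r.capture(n)[:,:,::-1])
E
```

```text
pics
{'time_s': 0.0, 'joints': array([-5.27638467e+01,  2.05916264e+01,  6.32197111e-01, -1.79637440e-02,
       -7.01356049e+01, -1.65063170e+01]), 'qd': array([ 0.00542864,  0.07922248, -0.01614496,  0.04423358, -0.05376289,
        0.01100498]), 'joint_torque': array([-5.42303678e-04, -5.82724357e+01,  2.93059194e+01,  6.99701786e+00,
        7.06247418e-03, -1.53426822e-04]), 'tcp_pos': array([ 0.23870788, -0.63086552,  0.23361532]), 'eef_rot': array([ 1.79904084e+02, -1.08125683e-02, -1.59276273e+02]), 'contact_force': array([-0.87928173, -0.1296725 , -0.45633167]), 'moment': array([-0.00692413,  0.03807888,  0.03391043]), 'gripper_force': 0.0, 'gripper_width': 0.08751554013344383}
{'K': array([[384.83297721,   0.        , 253.34172041],
       [  0.        , 384.83297721, 192.9093725 ],
       [  0.        ,   0.        ,   1.        ]]), 'distortion': array([-0.09462423,  0.        ,  0.        ,  0.        ,  0.        ]), 'eye': array([1.06944816, 0.18427348, 0.44536894]), 'attitude': array([-125.47625298,    0.507601  ,  109.51728556])}
{'K': array([[481.92355981,   0.        , 254.0124758 ],
       [  0.        , 481.92355981, 192.76255506],
       [  0.        ,   0.        ,   1.        ]]), 'distortion': array([0.01466585, 0.        , 0.        , 0.        , 0.        ]), 'eye': array([0.44604867, 0.01473255, 0.94125064]), 'attitude': array([-173.07423319,   -2.16095463,  -91.68385765])}
```

View pics/scene0.png

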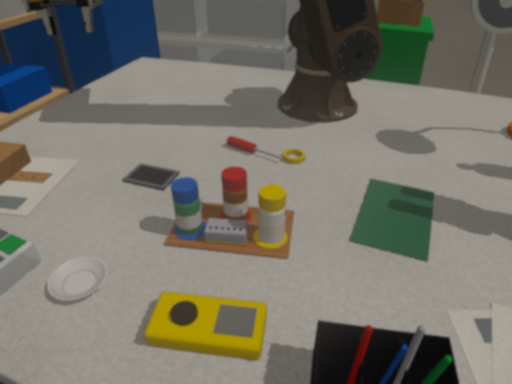

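View pics/top0.png

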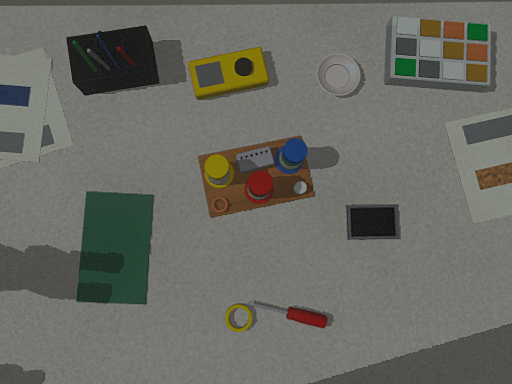

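The top view shows the yellow cap near (217,167), red (260,184), blue (294,151), pickup (255,158), mat (117,248) and nest (373,222). The scene view shows the same items around (225,215), with the nest at (152,176) and the mat at (395,217).

```bash
cat > h.py <<'E'
import numpy as np, cv2
from plant import r
from scipy.spatial.transform import Rotation as Ro
C={}
for n in("scene","top"):
    i=r.camera_info(n); C[n]=(i["K"],i["distortion"],np.array(i["eye"]),Ro.from_euler("xyz",i["attitude"],degrees=True).as_matrix())
def ray(n,p):
    K,d,e,R=C[n]; u=cv2.undistortPoints(np.array(p,float).reshape(-1,1,2),K,d)[:,0]
    v=np.c_[u,np.ones(len(u))]@R.T
    return e,v/np.linalg.norm(v,axis=1)[:,None]
def plane(n,p,z):
    e,v=ray(n,p); return e+v*((z-e[2])/v[:,2])[:,None]
def proj(n,X):
    K,d,e,R=C[n]; return cv2.projectPoints(np.array(X,float).reshape(-1,1,3),cv2.Rodrigues(R.T)[0],-R.T@e,K,d)[0][:,0]
def tri(a,b):
    "points from scene pixels a, top pixels b; returns points and ray gaps"
    e1,v1=ray("scene",a); e2,v2=ray("top",b); P=[];G=[]
    for p,q in zip(v1,v2):
        s=np.linalg.lstsq(np.c_[p,-q],e2-e1,rcond=None)[0]; x,y=e1+s[0]*p,e2+s[1]*q
        P.append((x+y)/2);G.append(np.linalg.norm(x-y))
    return np.array(P),np.array(G)
def mask(im,lo,hi,box):
    h=cv2.cvtColor(im,cv2.COLOR_RGB2HSV); m=cv2.inRange(h,np.array(lo),np.array(hi)); k=np.zeros_like(m); x0,y0,x1,y1=box; k[y0:y1,x0:x1]=255
    return m&k
def big(m):
    c=max(cv2.findContours(m,cv2.RETR_EXTERNAL,cv2.CHAIN_APPROX_NONE)[0],key=cv2.contourArea); return c
E
python3 - <<'E'
import cv2
a=cv2.imread("pics/scene0.png");b=cv2.imread("pics/top0.png")
c=cv2.resize(a[160:260,115:305],None,fx=4,fy=3,interpolation=cv2.INTER_CUBIC)
d=cv2.resize(b[130:225,190:410],(760,300),interpolation=cv2.INTER_CUBIC)
import numpy as np
cv2.imwrite("pics/crop1.png",np.vstack([c,d]))
E
python3 - <<'E'
from h import *
S=cv2.imread("pics/scene0.png")[:,:,::-1];T=cv2.imread("pics/top0.png")[:,:,::-1]
def cor(m):
    c=big(m); q=cv2.approxPolyDP(cv2.convexHull(c),0.04*cv2.arcLength(c,True),True)[:,0]; return cv2.contourArea(c),q.tolist(),cv2.minAreaRect(c)
print("mat",cor(mask(S,(60,80,20),(95,255,255),(340,170,450,270))),cor(mask(T,(60,60,15),(95,255,255),(60,180,170,320))))
h=cv2.cvtColor(T,cv2.COLOR_RGB2HSV); print(h[248,117],h[222,373],h[222,349],h[235,330],h[167,217],h[184,259],h[151,294],h[190,240],h[158,255])
g=cv2.cvtColor(S,cv2.COLOR_RGB2HSV); print(g[176,152],g[190,350],g[215,270],g[194,272],g[178,234],g[188,186],g[240,220],g[233,228])
E
```

```text
mat (4138.0, [[371, 182], [431, 201], [425, 259], [353, 239]], ((396.7579345703125, 218.68482971191406), (76.91500854492188, 64.28773498535156), 15.068489074707031)) (7275.5, [[87, 192], [152, 195], [145, 303], [77, 300]], ((114.67057800292969, 247.88018798828125), (68.96088409423828, 111.331787109375), 4.205356597900391))
[ 76 109  68] [135  39  26] [98 14 73] [ 35  13 122] [ 27 236 135] [  3 208 114] [108 189 108] [ 14 148 100] [126  12 104]
[18 23 55] [ 19  24 150] [ 23  26 128] [ 26 245 171] [  2 183 145] [109 160 134] [11 30 92] [  0  11 119]
```

View pics/crop1.png

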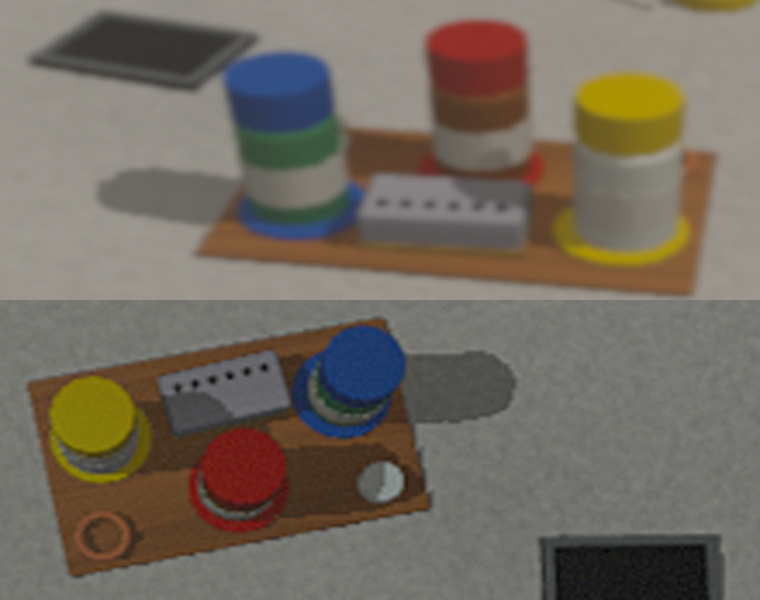

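The crop shows the blue, red and yellow jars on their pads around the pickup. Two flat decorations, a ring and a white dot, sit in the tray's lower corners, and the nest is clear.

```bash
cat > m.py <<'E'
from h import *
from scipy.optimize import least_squares
def circ(P,R,far=None,c0=None):
    P=P[:,:2]; c0=P.mean(0) if c0 is None else np.array(c0)
    if far is not None: P=P[(P-c0)@far> -0.1*R]
    f=lambda c:np.hypot(*(P-c[:2]).T)-(c[2])
    s=least_squares(f,[*c0,R],loss="soft_l1",f_scale=0.0008); s2=least_squares(lambda c:np.hypot(*(P-c).T)-R,s.x[:2],loss="soft_l1",f_scale=0.0008)
    return s2.x,s.x[2]
COL={"red":[((0,150,50),(9,255,255)),((172,150,50),(180,255,255))],"yellow":[((20,130,50),(34,255,255))],"blue":[((100,110,50),(120,255,255))]}
def cm(im,c,box):
    m=0
    for lo,hi in COL[c]: m=m|mask(im,lo,hi,box)
    return m
def cap(im,n,c,box,z):
    e=C[n][2]; p=big(cm(im,c,box))[:,0]; P=plane(n,p,z); c0=P[:,:2].mean(0)
    out=(c0-e[:2])/np.linalg.norm(c0-e[:2])
    return circ(P,0.022,out)
E
python3 - <<'E'
from m import *
S=cv2.imread("pics/scene0.png")[:,:,::-1];T=cv2.imread("pics/top0.png")[:,:,::-1]
bS={"red":(215,165,250,192),"yellow":(255,183,290,214),"blue":(168,176,204,205)}
bT={"red":(240,165,280,205),"yellow":(195,145,240,190),"blue":(268,135,312,178)}
for c in COL:
    for z in(.09,.1,.11):
        a,b=cap(S,"scene",c,bS[c],z),cap(T,"top",c,bT[c],z); print(c,z,np.round(np.r_[a[0],a[1],b[0],b[1]],4),"gap",np.round(a[0]-b[0],4))
    P=plane("top",big(cm(T,c,bT[c]))[:,0],.008); print(" blob",P.mean(0)[:2].round(4))
def rect(n,m,z):
    P=plane(n,big(m)[:,0],z)[:,:2]; R=cv2.minAreaRect((P*1e3).astype(np.float32)); return np.round(R[0],1),np.round(R[1],1),round(R[2],1)
print("mat",rect("scene",mask(S,(60,80,20),(95,255,255),(340,170,450,270)),.003),rect("top",mask(T,(60,60,10),(95,255,255),(60,180,170,320)),.003))
mS=mask(cv2.GaussianBlur(S,(3,3),0),(0,0,0),(180,255,105),(115,158,172,192)); mT=mask(cv2.GaussianBlur(T,(3,3),0),(0,0,0),(180,255,96),(335,195,410,250))
print("nest",rect("scene",mS,.008),rect("top",mT,.008))
print("tray",rect("top",cv2.morphologyEx(mask(T,(4,80,20),(22,255,200),(190,130,320,222)),cv2.MORPH_CLOSE,np.ones((9,9))),.005))
def cor(m): return cv2.boxPoints(cv2.minAreaRect(big(m)))
q=lambda m:cv2.approxPolyDP(cv2.convexHull(big(m)),5,True)[:,0]
a,b=q(mS),q(mT); print(a.tolist(),b.tolist())
E
```

```text
red 0.09 [ 0.5599 -0.0345  0.0201  0.567  -0.0319  0.024 ] gap [-0.007  -0.0025]
red 0.1 [ 0.5749 -0.0281  0.0196  0.5652 -0.0313  0.0237] gap [0.0097 0.0031]
red 0.11 [ 0.5899 -0.0217  0.019   0.5635 -0.0307  0.0235] gap [0.0264 0.009 ]
 blob [ 0.5694 -0.0342]
yellow 0.09 [0.5894 0.0423 0.0217 0.5979 0.0453 0.0241] gap [-0.0085 -0.003 ]
yellow 0.1 [0.6034 0.0464 0.021  0.5958 0.0448 0.0242] gap [0.0076 0.0016]
yellow 0.11 [0.6175 0.0505 0.0204 0.5937 0.0443 0.0239] gap [0.0238 0.0062]
 blob [0.603  0.0456]
blue 0.09 [ 0.6178 -0.1005  0.0208  0.6233 -0.0949  0.0224] gap [-0.0055 -0.0056]
blue 0.1 [ 0.631  -0.0922  0.0202  0.6211 -0.0935  0.0222] gap [0.0099 0.0013]
blue 0.11 [ 0.6445 -0.084   0.0196  0.6189 -0.0921  0.0219] gap [0.0256 0.0081]
 blob [ 0.6258 -0.0954]
mat (array([466.6, 244.5]), array([124.3, 200.1]), 85.7) (array([461.4, 244.7]), array([129.3, 208.1]), 85.7)
nest (array([ 505. , -249.1]), array([103.1,  73.7]), 89.0) (array([ 496.2, -254.6]), array([106.2,  68.4]), 88.5)
tray (array([592.6, -28.5]), array([124.3, 208.7]), 10.2)
[[123, 179], [141, 164], [171, 170], [164, 189]] [[398, 205], [400, 238], [347, 239], [346, 205]]
```

Request:
carry_out --pt "0 0 0 0 0 0.139" --pt "0 0 0 0 0 0.139" --pt "0 0 0 0 0 0.139" --hand 0.75 --squeeze 20

```text
time_s: 0.48
tcp_pos: [0.2388, -0.631, 0.234]
eef_rot: [180.0, -0.0, 175.4]
contact_force: [0.1, 0.2, -0.9]
gripper_width: 0.0675
gripper_force: 0.0
```

Request:
carry_out --pt "-0.0436 0.1 0.005 0 0 0" --pt "-0.0436 0.1 0.005 0 0 0" --pt "-0.0436 0.1 0.005 0 0 0" --pt "-0.0436 0.1 0.005 0 0 0" --pt "-0.0436 0.1 0.005 0 0 0"

```text
time_s: 1.1
tcp_pos: [0.3667, -0.3885, 0.2218]
eef_rot: [180.0, -0.0, 175.7]
contact_force: [0.3, 0.7, -0.7]
gripper_width: 0.0655
gripper_force: 0.0
```

Request:
carry_out --pt "-0.0436 0.1 0.005 0 0 0" --pt "-0.0436 0.1 0.005 0 0 0" --pt "-0.0436 0.1 0.005 0 0 0" --pt "-0.0436 0.1 0.005 0 0 0" --pt "-0.0436 0.1 0.005 0 0 0"

```text
time_s: 1.72
tcp_pos: [0.4941, -0.1472, 0.2095]
eef_rot: [180.0, 0.0, 175.7]
contact_force: [0.2, -1.3, 0.6]
gripper_width: 0.0658
gripper_force: 0.0
```

Request:
carry_out --pt "-0.0436 0.1 0.005 0 0 0" --pt "-0.0436 0.1 0.005 0 0 0" --pt "-0.0436 0.1 0.005 0 0 0" --pt "-0.0436 0.1 0.005 0 0 0" --pt "0 0 0 0 0 0"

```text
time_s: 2.35
tcp_pos: [0.5966, 0.0469, 0.1983]
eef_rot: [-180.0, -0.1, 175.9]
contact_force: [-0.6, -0.8, 0.5]
gripper_width: 0.0657
gripper_force: 0.0
```

```bash
cat >> h.py <<'E'
def need(x,y,z):
    s=r.get_state(); R=Ro.from_euler("xyz",s["eef_rot"],degrees=True).as_matrix()
    print("at",s["tcp_pos"].round(4),"need",((np.array([x,y,z])-s["tcp_pos"])@R/0.5).round(3))
E
python3 - <<'E'
from h import *
need(.596,.045,.068)
cv2.imwrite("pics/s1.png",r.capture("scene")[:,:,::-1][100:260,120:360].repeat(3,0).repeat(3,1))
E
```

```text
at [0.5966 0.0469 0.1983] need [ 0.001 -0.004  0.261]
```

View pics/s1.png

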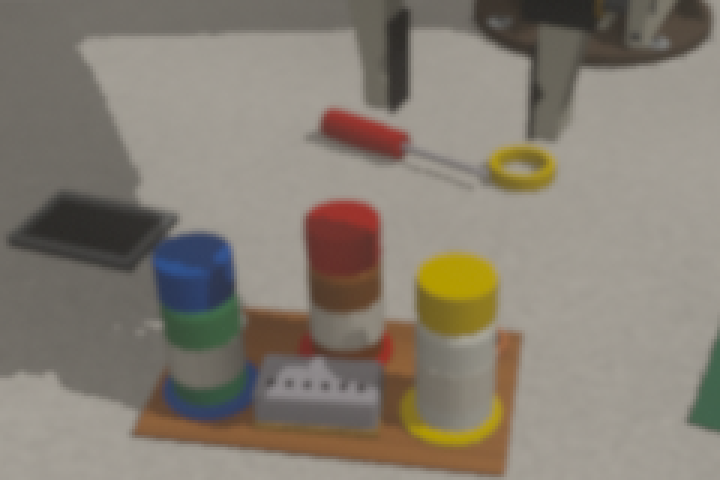

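The fingers, at about x = 385 and 555 in this crop, straddle the yellow cap at x = 457, so I'll descend and grip.

Request:
carry_out --pt "0.001 -0.004 0.07 0 0 0" --pt "0 0 0.07 0 0 0" --pt "0 0 0.07 0 0 0" --pt "0 0 0.05 0 0 0" --pt "0 0 0 0 0 0"

```text
time_s: 3.02
tcp_pos: [0.593, 0.0405, 0.0678]
eef_rot: [-179.9, -0.2, 175.6]
contact_force: [0.4, -0.1, 0.1]
gripper_width: 0.0655
gripper_force: 0.0
```

Request:
carry_out --pt "0 0 0 0 0 0" --pt "0 0 0 0 0 0" --pt "0 0 0 0 0 0" --pt "0 0 0 0 0 0" --pt "0 0 0 0 0 0" --hand 0.3 --squeeze 20

```text
time_s: 3.65
tcp_pos: [0.5958, 0.0422, 0.0707]
eef_rot: [180.0, 0.1, 175.7]
contact_force: [-0.3, 0.8, 6.0]
gripper_width: 0.0438
gripper_force: 19.9
```

Request:
carry_out --pt "0 0 -0.03 0 0 0" --pt "0 0 -0.07 0 0 0" --pt "0 0 -0.08 0 0 0" --pt "0 0 -0.08 0 0 0" --pt "0 0 0 0 0 0"

```text
time_s: 4.28
tcp_pos: [0.5966, 0.0423, 0.2039]
eef_rot: [179.9, 0.3, 175.7]
contact_force: [-0.5, 0.9, -1.2]
gripper_width: 0.0437
gripper_force: 19.8
```

Run:
```python
from h import *
for i in range(3):
    r.capture("top"); need(.531,.2395,.20)
```

```text
at [0.5954 0.0422 0.2016] need [0.158 0.384 0.003]
at [0.5945 0.042  0.2   ] need [0.156 0.384 0.   ]
at [0.5942 0.0419 0.1991] need [ 0.156  0.385 -0.002]
```

Request:
carry_out --pt "0.039 0.096 0 0 0 0" --pt "0.039 0.096 0 0 0 0" --pt "0.039 0.096 0 0 0 0" --pt "0.039 0.096 0 0 0 0" --pt "0 0 0 0 0 0"

```text
time_s: 5.05
tcp_pos: [0.53, 0.2418, 0.1981]
eef_rot: [-179.9, -0.1, 175.9]
contact_force: [-0.5, -0.6, -1.8]
gripper_width: 0.0438
gripper_force: 19.9
```

Request:
carry_out --pt "0 0 0.08 0 0 0" --pt "0 0 0.08 0 0 0" --pt "0 0 0.07 0 0 0" --pt "0 0 0 0 0 0" --pt "0 0 0 0 0 0"

```text
time_s: 5.68
tcp_pos: [0.5321, 0.2391, 0.0853]
eef_rot: [-180.0, 0.0, 175.7]
contact_force: [0.3, 0.5, -0.7]
gripper_width: 0.0441
gripper_force: 19.9
```

Run:
```python
from h import *
for i in range(3):
    im=r.capture("scene"); need(.531,.2395,.064)
need(.531,.2395,.064)
cv2.imwrite("pics/s2.png",im[:,:,::-1][100:280,300:500].repeat(3,0).repeat(3,1))
```

```text
at [0.5324 0.2395 0.0859] need [ 0.003 -0.     0.044]
at [0.5325 0.2397 0.0861] need [ 0.003 -0.001  0.044]
at [0.5324 0.2397 0.0862] need [ 0.003 -0.001  0.044]
at [0.5324 0.2397 0.0862] need [ 0.003 -0.001  0.044]
```

View pics/s2.png

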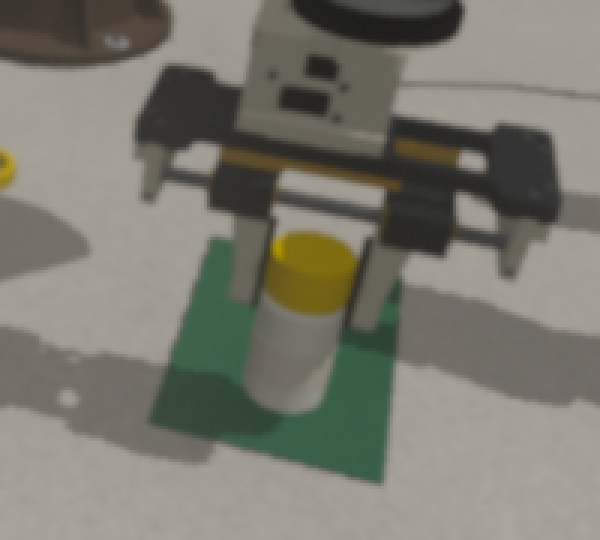

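The yellow jar hangs upright between the jaws over the mat, at about (290,330) in this crop.

Request:
carry_out --pt "0 0 0.02 0 0 0" --pt "0 0 0.02 0 0 0" --pt "0 0 0 0 0 0" --pt "0 0 0.002 0 0 0" --pt "0 0 0 0 0 0"

```text
time_s: 6.45
tcp_pos: [0.5321, 0.2399, 0.0643]
eef_rot: [179.9, 0.1, 175.7]
contact_force: [-1.2, 1.1, 7.3]
gripper_width: 0.0439
gripper_force: 20.0
```

Request:
carry_out --pt "0 0 0 0 0 0" --pt "0 0 0 0 0 0" --pt "0 0 0 0 0 0" --hand 0.75

```text
time_s: 6.82
tcp_pos: [0.5313, 0.239, 0.0632]
eef_rot: [-180.0, -0.0, 175.7]
contact_force: [-0.1, 0.7, -0.3]
gripper_width: 0.0642
gripper_force: 0.0
```

Request:
carry_out --pt "0 0 -0.06 0 0 0" --pt "0 0 -0.1 0 0 0" --pt "0 0 -0.1 0 0 0" --pt "-0.0325 -0.093 0 0 0 0" --pt "-0.0325 -0.093 0 0 0 0"

```text
time_s: 7.45
tcp_pos: [0.5572, 0.1435, 0.1943]
eef_rot: [179.9, 0.1, 175.8]
contact_force: [1.1, -0.2, -0.9]
gripper_width: 0.0658
gripper_force: 0.0
```

Request:
carry_out --pt "-0.0325 -0.093 0 0 0 0" --pt "-0.0325 -0.093 0 0 0 0" --pt "-0.0325 -0.093 0 0 0 0" --pt "-0.0325 -0.093 0 0 0 0" --pt "-0.0325 -0.093 0 0 0 0"

```text
time_s: 8.07
tcp_pos: [0.6207, -0.0955, 0.1933]
eef_rot: [-180.0, -0.0, 175.7]
contact_force: [0.0, 1.2, 0.6]
gripper_width: 0.0662
gripper_force: 0.0
```

Run:
```python
from m import *
for i in range(4): im=r.capture("scene")
need(.621,-.0935,.0685)
cv2.imwrite("pics/s3.png",im[:,:,::-1][100:300,100:460].repeat(2,0).repeat(2,1))
T=r.capture("top")
print(cap(T,"top","yellow",(60,180,170,320),.095))
```

```text
at [ 0.6203 -0.095   0.1929] need [-0.001  0.003  0.249]Traceback (most recent call last):
  File "<stdin>", line 6, in <module>
  File "m.py", line 15, in cap
    e=C[n][2]; p=big(cm(im,c,box))[:,0]; P=plane(n,p,z); c0=P[:,:2].mean(0)
                 ~~~^^^^^^^^^^^^^^
  File "h.py", line 26, in big
    c=max(cv2.findContours(m,cv2.RETR_EXTERNAL,cv2.CHAIN_APPROX_NONE)[0],key=cv2.contourArea); return c
ValueError: max() iterable argument is empty
```

View pics/s3.png

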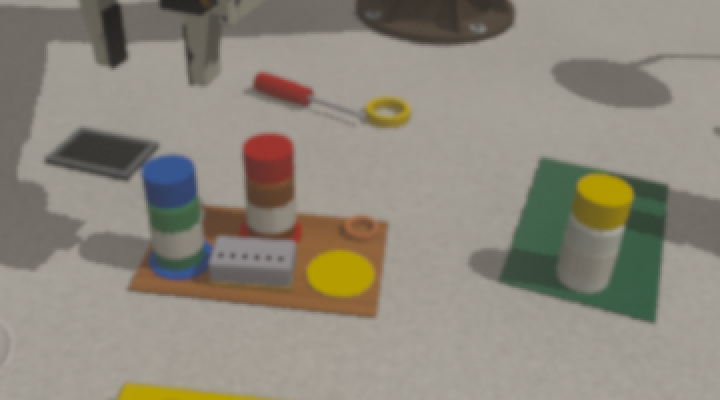

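The yellow jar stands upright on the mat at (595,235) in the crop and its yellow pad is bare. Blue is next.

Request:
carry_out --pt "-0.001 0 0.07 0 0 0" --pt "0 0 0.07 0 0 0" --pt "0 0 0.07 0 0 0" --pt "0 0 0.039 0 0 0" --pt "0 0 0 0 0 0"

```text
time_s: 8.95
tcp_pos: [0.6199, -0.0928, 0.0676]
eef_rot: [-180.0, -0.2, 175.8]
contact_force: [-0.5, -0.9, 0.5]
gripper_width: 0.066
gripper_force: 0.0
```

Request:
carry_out --pt "0 0 0 0 0 0" --pt "0 0 0 0 0 0" --pt "0 0 0 0 0 0" --pt "0 0 0 0 0 0" --pt "0 0 0 0 0 0" --hand 0.3

```text
time_s: 9.57
tcp_pos: [0.6219, -0.094, 0.0701]
eef_rot: [180.0, 0.1, 175.7]
contact_force: [-0.7, -0.7, 5.8]
gripper_width: 0.0437
gripper_force: 19.9
```

Run:
```python
from h import *
for i in range(4): r.capture("scene")
need(.3916,.2499,.0685)
```

```text
at [ 0.6219 -0.094   0.07  ] need [0.511 0.651 0.002]
```

Request:
carry_out --pt "0 0 -0.03 0 0 0" --pt "0 0 -0.07 0 0 0" --pt "0 0 -0.08 0 0 0" --pt "0 0 -0.08 0 0 0" --pt "0 0 0 0 0 0"

```text
time_s: 10.4
tcp_pos: [0.6228, -0.0939, 0.2034]
eef_rot: [180.0, 0.4, 175.7]
contact_force: [0.4, 0.0, -2.5]
gripper_width: 0.0439
gripper_force: 19.9
```

Request:
carry_out --pt "0.064 0.0815 0 0 0 0" --pt "0.064 0.0815 0 0 0 0" --pt "0.064 0.0815 0 0 0 0" --pt "0.064 0.0815 0 0 0 0"

```text
time_s: 10.9
tcp_pos: [0.5039, 0.0791, 0.1985]
eef_rot: [-180.0, -0.1, 175.7]
contact_force: [-0.7, 0.9, -2.2]
gripper_width: 0.0442
gripper_force: 19.9
```

Request:
carry_out --pt "0.064 0.0815 0 0 0 0" --pt "0.064 0.0815 0 0 0 0" --pt "0.064 0.0815 0 0 0 0" --pt "0.064 0.0815 0 0 0 0" --pt "0 0 0 0 0 0"

```text
time_s: 11.52
tcp_pos: [0.3882, 0.2523, 0.1988]
eef_rot: [-180.0, -0.0, 176.0]
contact_force: [0.3, -1.2, -1.5]
gripper_width: 0.0435
gripper_force: 20.0
```

Request:
carry_out --pt "0 0 0.08 0 0 0" --pt "0 0 0.08 0 0 0" --pt "0 0 0.07 0 0 0" --pt "0 0 0 0 0 0" --pt "0 0 0 0 0 0"

```text
time_s: 12.15
tcp_pos: [0.3908, 0.2505, 0.085]
eef_rot: [180.0, 0.0, 175.7]
contact_force: [-0.0, -0.4, -1.0]
gripper_width: 0.0435
gripper_force: 20.0
```

Run:
```python
from h import *
for i in range(4): r.capture("scene")
need(.3916,.2499,.0645)
```

```text
at [0.3908 0.251  0.0853] need [-0.002 -0.002  0.042]
```

Request:
carry_out --pt "0 0 0.02 0 0 0" --pt "0 0 0.02 0 0 0" --pt "0 0 0 0 0 0" --pt "0 0 0.001 0 0 0" --pt "0 0 0 0 0 0"

```text
time_s: 12.98
tcp_pos: [0.3901, 0.2502, 0.0633]
eef_rot: [-180.0, -0.0, 175.7]
contact_force: [-1.0, -0.3, -0.9]
gripper_width: 0.0437
gripper_force: 20.0
```

Request:
carry_out --pt "0 0 0 0 0 0" --pt "0 0 0 0 0 0" --pt "0 0 0 0 0 0" --hand 0.75

```text
time_s: 13.35
tcp_pos: [0.3903, 0.2505, 0.0637]
eef_rot: [180.0, 0.0, 175.7]
contact_force: [0.0, -0.8, 0.0]
gripper_width: 0.0644
gripper_force: 0.0
```

Request:
carry_out --pt "0 0 -0.06 0 0 0" --pt "0 0 -0.1 0 0 0" --pt "0 0 -0.1 0 0 0" --pt "-0.056 -0.077 0 0 0 0" --pt "-0.056 -0.077 0 0 0 0"

```text
time_s: 13.98
tcp_pos: [0.4409, 0.1692, 0.1946]
eef_rot: [179.9, 0.1, 175.8]
contact_force: [-0.0, 0.4, -0.6]
gripper_width: 0.0657
gripper_force: 0.0
```

Request:
carry_out --pt "-0.056 -0.077 0 0 0 0" --pt "-0.056 -0.077 0 0 0 0" --pt "-0.056 -0.077 0 0 0 0" --pt "-0.056 -0.077 0 0 0 0" --pt "-0.056 -0.077 0 0 0 0"

```text
time_s: 14.6
tcp_pos: [0.5662, -0.0345, 0.1936]
eef_rot: [180.0, 0.0, 175.7]
contact_force: [-0.3, 1.5, 0.6]
gripper_width: 0.0661
gripper_force: 0.0
```

Run:
```python
from h import *
for i in range(4): im=r.capture("scene")
need(.566,-.0325,.0685)
cv2.imwrite("pics/s4.png",im[:,:,::-1][100:300,100:460].repeat(2,0).repeat(2,1))
```

```text
at [ 0.5654 -0.0339  0.193 ] need [-0.001  0.003  0.249]
```

View pics/s4.png

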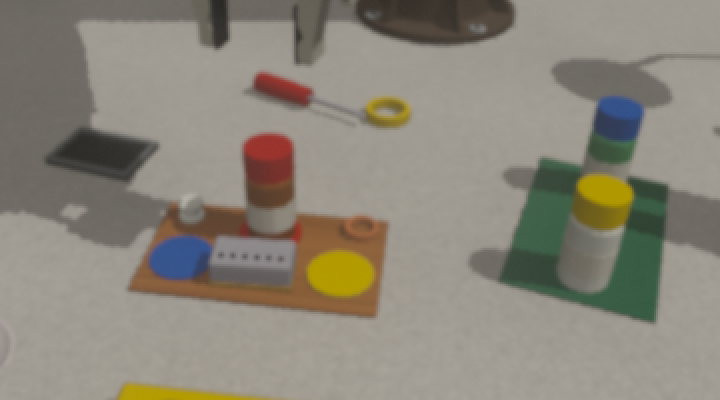

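The blue jar stands behind the yellow one on the mat at (615,140), and red is alone at (270,185). A small white knob on the tray at (190,207) is clear of the fingers.

Request:
carry_out --pt "-0.001 0.002 0.07 0 0 0" --pt "0 0 0.07 0 0 0" --pt "0 0 0.07 0 0 0" --pt "0 0 0.039 0 0 0" --pt "0 0 0 0 0 0"

```text
time_s: 15.42
tcp_pos: [0.5647, -0.0314, 0.0679]
eef_rot: [-180.0, -0.2, 175.8]
contact_force: [-0.4, 0.5, 0.1]
gripper_width: 0.0658
gripper_force: 0.0
```

Request:
carry_out --pt "0 0 0 0 0 0" --pt "0 0 0 0 0 0" --pt "0 0 0 0 0 0" --pt "0 0 0 0 0 0" --pt "0 0 0 0 0 0" --hand 0.3

```text
time_s: 16.05
tcp_pos: [0.5667, -0.0319, 0.07]
eef_rot: [180.0, 0.1, 175.7]
contact_force: [-2.2, 1.3, 5.6]
gripper_width: 0.0436
gripper_force: 20.0
```

Run:
```python
from h import *
for i in range(4): r.capture("scene")
need(.4614,.2447,.0685)
```

```text
at [ 0.5667 -0.0319  0.07  ] need [0.251 0.536 0.003]
```

Request:
carry_out --pt "0 0 -0.03 0 0 0" --pt "0 0 -0.07 0 0 0" --pt "0 0 -0.08 0 0 0" --pt "0 0 -0.08 0 0 0" --pt "0 0 0 0 0 0"

```text
time_s: 16.88
tcp_pos: [0.5679, -0.032, 0.2034]
eef_rot: [179.9, 0.4, 175.7]
contact_force: [0.2, 0.0, -1.9]
gripper_width: 0.0438
gripper_force: 20.0
```

Request:
carry_out --pt "0.042 0.0893 0 0 0 0" --pt "0.042 0.0893 0 0 0 0" --pt "0.042 0.0893 0 0 0 0"

```text
time_s: 17.25
tcp_pos: [0.5121, 0.107, 0.1987]
eef_rot: [-180.0, -0.1, 175.7]
contact_force: [0.9, 0.8, -1.3]
gripper_width: 0.044
gripper_force: 20.0
```

Request:
carry_out --pt "0.042 0.0893 0 0 0 0" --pt "0.042 0.0893 0 0 0 0" --pt "0.042 0.0893 0 0 0 0" --pt "0 0 0 0 0 0" --pt "0 0 0 0 0 0"

```text
time_s: 17.88
tcp_pos: [0.4599, 0.2442, 0.1987]
eef_rot: [-179.9, -0.1, 175.8]
contact_force: [-0.1, -0.3, -1.4]
gripper_width: 0.0438
gripper_force: 20.0
```

Request:
carry_out --pt "0 0 0.08 0 0 0" --pt "0 0 0.08 0 0 0" --pt "0 0 0.07 0 0 0" --pt "0 0 0 0 0 0" --pt "0 0 0 0 0 0"

```text
time_s: 18.5
tcp_pos: [0.4614, 0.2444, 0.0852]
eef_rot: [180.0, 0.1, 175.7]
contact_force: [0.4, 0.6, -0.4]
gripper_width: 0.0435
gripper_force: 20.0
```

Run:
```python
from h import *
for i in range(4): r.capture("scene")
need(.4614,.2447,.0645)
```

```text
at [0.4612 0.245  0.0855] need [-0.    -0.001  0.042]
```

Request:
carry_out --pt "0 0 0.02 0 0 0" --pt "0 0 0.02 0 0 0" --pt "0 0 0 0 0 0" --pt "0 0 0.001 0 0 0" --pt "0 0 0 0 0 0"

```text
time_s: 19.32
tcp_pos: [0.4604, 0.2444, 0.0634]
eef_rot: [-180.0, -0.0, 175.7]
contact_force: [-0.1, -0.6, -1.0]
gripper_width: 0.0436
gripper_force: 20.0
```

Request:
carry_out --pt "0 0 0 0 0 0" --pt "0 0 0 0 0 0" --pt "0 0 0 0 0 0" --hand 0.75

```text
time_s: 19.7
tcp_pos: [0.4605, 0.2446, 0.0636]
eef_rot: [180.0, 0.0, 175.7]
contact_force: [0.3, 0.8, -0.5]
gripper_width: 0.0645
gripper_force: 0.0
```

Request:
carry_out --pt "0 0 -0.06 0 0 0" --pt "0 0 -0.1 0 0 0" --pt "0 0 -0.1 0 0 0" --pt "0 0 0 0 0 0"

```text
time_s: 20.2
tcp_pos: [0.4623, 0.2461, 0.1979]
eef_rot: [179.7, 0.3, 175.7]
contact_force: [-0.4, -0.4, -1.0]
gripper_width: 0.0659
gripper_force: 0.0
```

Run:
```python
from h import *
S=r.capture("scene")[:,:,::-1];T=r.capture("top")[:,:,::-1]
cv2.imwrite("pics/scene5.png",S);cv2.imwrite("pics/top5.png",T)
c=cv2.resize(S[170:260,100:460],(720,240),interpolation=cv2.INTER_CUBIC)
d=cv2.resize(T[130:250,190:410],(720,350),interpolation=cv2.INTER_CUBIC)
cv2.imwrite("pics/crop5.png",np.vstack([c,d]))
```

```text
(no output)
```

View pics/crop5.png

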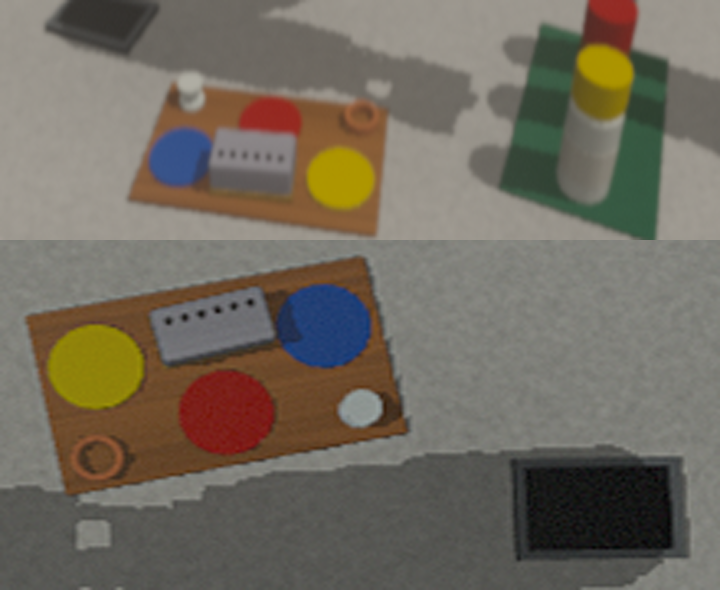

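Now everything is visible from above: the pads, the pickup (213,325 in the lower half of the crop) and the nest (600,508). I'll measure these from both views.

Run:
```python
from m import *
S=cv2.imread("pics/scene5.png")[:,:,::-1];T=cv2.imread("pics/top5.png")[:,:,::-1];S0=cv2.imread("pics/scene0.png")[:,:,::-1];T0=cv2.imread("pics/top0.png")[:,:,::-1]
bS=(160,195,300,262);bT=(190,130,320,225)
def cen(c):
    m=cv2.moments(big(c)); return [m["m10"]/m["m00"],m["m01"]/m["m00"]]
COL["blue"]=[((100,110,25),(122,255,255))]
for c in COL:
    mt,ms=cm(T,c,bT),cm(S,c,bS); P=plane("top",big(mt)[:,0],.008); x,rr=circ(P,.029)
    t,g=tri([cen(ms)],[cen(mt)]); print(c,"top fit",x.round(4),"r",round(rr,4),"tri",t[0].round(4),"gap",g.round(4))
# pickup
def pk(im,b): 
    m=mask(cv2.GaussianBlur(im,(3,3),0),(0,0,40),(180,70,255),b); return cv2.morphologyEx(cv2.morphologyEx(m,cv2.MORPH_CLOSE,np.ones((3,3))),cv2.MORPH_OPEN,np.ones((5,5)))
def rect(n,m,z):
    P=plane(n,big(m)[:,0],z)[:,:2]; R=cv2.minAreaRect((P*1e3).astype(np.float32)); return np.round(R[0],1),np.round(R[1],1),round(R[2],1)
mt=pk(T,(233,142,276,172)); print("pickup z.031",rect("top",mt,.031)); q=lambda m:cv2.approxPolyDP(cv2.convexHull(big(m)),3,True)[:,0].tolist()
print(q(mt))
# dots rows: dark spots on both
def dots(im,b,n):
    g=cv2.cvtColor(im,cv2.COLOR_RGB2GRAY); x0,y0,x1,y1=b; g=cv2.resize(g[y0:y1,x0:x1],None,fx=8,fy=8,interpolation=cv2.INTER_CUBIC)
    h=cv2.morphologyEx(g,cv2.MORPH_BLACKHAT,cv2.getStructuringElement(2,(31,31))); _,b_=cv2.threshold(h,0,255,cv2.THRESH_OTSU)
    k,_,st,ce=cv2.connectedComponentsWithStats(b_); o=[(ce[i]/8+[x0-.44,y0-.44]) for i in np.argsort(-st[1:,4])[:n]+1]; return np.array(sorted(o,key=lambda v:v[0]))
ds=dots(S,(207,224,245,232),6);dt=dots(T,(236,147,270,163),6)
print(ds.round(1).tolist(),dt.round(1).tolist()); 
if len(ds)==6==len(dt):
    for k in(dt,dt[::-1]): P,g=tri(ds,k); print(P.round(4).tolist(),g.round(4))
# nest
g=lambda im,b,v:mask(cv2.GaussianBlur(im,(3,3),0),(0,0,0),(180,255,v),b)
for v in(90,100): 
  print("nest outer",rect("top",g(T0,(335,195,410,250),v),.008),"inner",rect("top",g(T0,(340,200,403,243),v-45),.004))
a,b=g(S0,(115,158,172,192),80),g(T0,(340,200,403,243),50)
print("nest inner tri",tri([cen(a)],[cen(b)]), rect("scene",a,.004))
print("mat tri",tri([cen(mask(S0,(60,80,20),(95,255,255),(340,170,450,270)))],[cen(mask(T0,(60,60,10),(95,255,255),(60,180,170,320)))]))
```

```text
red top fit [ 0.5663 -0.0333] r 0.0281 tri [ 0.5656 -0.033   0.0113] gap [0.0002]
yellow top fit [0.5989 0.0441] r 0.0283 tri [0.5995 0.0437 0.0048] gap [0.0009]
blue top fit [ 0.6236 -0.094 ] r 0.0272 tri [ 0.6247 -0.0952  0.0045] gap [0.0018]
pickup z.031 (array([621.2, -27.9]), array([38.7, 73.5]), 12.9)
[[274, 154], [274, 164], [239, 170], [238, 153], [269, 147]]
[[210.0, 227.1], [215.9, 227.4], [222.0, 227.7], [228.0, 228.2], [233.9, 228.5], [239.9, 229.0]] [[241.0, 157.3], [246.0, 156.1], [251.1, 154.9], [256.1, 153.5], [261.0, 152.2], [266.0, 151.0]]
[[0.6343, -0.0225, 0.0351], [0.6326, -0.0235, 0.0326], [0.6312, -0.0243, 0.0308], [0.6303, -0.0247, 0.0298], [0.6293, -0.025, 0.0299], [0.6288, -0.025, 0.0304]] [0.0497 0.0304 0.0106 0.0093 0.0288 0.0488]
[[0.6365, -0.0489, 0.03], [0.6342, -0.0391, 0.0302], [0.6319, -0.0294, 0.0304], [0.6294, -0.0197, 0.03], [0.6272, -0.01, 0.0304], [0.625, -0.0002, 0.0302]] [0.0009 0.001  0.0007 0.0007 0.0009 0.0006]
nest outer (array([ 496.2, -254.4]), array([104.9,  68.4]), 88.5) inner (array([ 496.6, -255. ]), array([87.6, 55.3]), 89.8)
nest outer (array([ 495.8, -254.2]), array([106.7,  70.6]), 89.4) inner (array([ 496.4, -254.9]), array([89., 57.]), 88.5)
nest inner tri (array([[ 0.49689435, -0.25686136,  0.00067772]]), array([0.00154846])) (array([ 500.3, -252.9]), array([95. , 66.4]), 89.4)
mat tri (array([[ 0.45977294,  0.24775042, -0.01599658]]), array([0.00366781]))
```

Run:
```python
from h import *
s=r.get_state(); print(s["joints"].round(1),s["eef_rot"].round(1),s["tcp_pos"].round(4))
```

```text
[  49.6    7.9  -22.    -0.   -60.1 -143.8] [179.9   0.  175.7] [0.4603 0.2446 0.1938]
```

Request:
carry_out --pt "0 0 0 0 0 -0.163" --pt "0 0 0 0 0 -0.163" --pt "0 0 0 0 0 -0.163" --pt "0 0 0 0 0 -0.163" --pt "0 0 0 0 0 -0.163"

```text
time_s: 20.92
tcp_pos: [0.4598, 0.2439, 0.1918]
eef_rot: [180.0, -0.2, -135.1]
contact_force: [0.2, -0.2, -0.2]
gripper_width: 0.0655
gripper_force: 0.0
```

Request:
carry_out --pt "0 0 0 0 0 -0.163" --pt "0 0 0 0 0 -0.163" --pt "0 0 0 0 0 -0.163" --pt "0 0 0 0 0 -0.163" --pt "0 0 0 0 0 -0.163"

```text
time_s: 21.55
tcp_pos: [0.4598, 0.2439, 0.1917]
eef_rot: [179.9, -0.1, -86.2]
contact_force: [0.3, 0.1, -0.0]
gripper_width: 0.0657
gripper_force: 0.0
```

Request:
carry_out --pt "0 0 0 0 0 -0.163" --pt "0 0 0 0 0 0" --pt "0 0 0 0 0 0"

```text
time_s: 21.92
tcp_pos: [0.4602, 0.2442, 0.1927]
eef_rot: [179.9, -0.0, -76.9]
contact_force: [-0.0, -0.4, 1.2]
gripper_width: 0.0656
gripper_force: 0.0
```

Run:
```python
from h import *
need(.6213,-.0267,.15); print(r.get_state()["eef_rot"])
```

```text
at [0.4602 0.2442 0.1927] need [ 0.601 -0.192  0.086]
[ 1.79921837e+02 -4.70604820e-02 -7.69316266e+01]
```

Request:
carry_out --pt "0.1 -0.032 0 0 0 0" --pt "0.1 -0.032 0 0 0 0" --pt "0.1 -0.032 0 0 0 0" --pt "0.1 -0.032 0 0 0 0"

```text
time_s: 22.42
tcp_pos: [0.5694, 0.0631, 0.1933]
eef_rot: [180.0, -0.0, -76.9]
contact_force: [-0.2, 0.7, 0.1]
gripper_width: 0.0658
gripper_force: 0.0
```

Request:
carry_out --pt "0.1 -0.032 0.02 0 0 0" --pt "0.1 -0.032 0.02 0 0 0" --pt "0 0 0.08 0 0 0" --pt "0 0 0.08 0 0 0" --pt "0 0 0 0 0 0"

```text
time_s: 23.05
tcp_pos: [0.6204, -0.0262, 0.0901]
eef_rot: [179.6, 0.0, -76.9]
contact_force: [-0.5, 0.5, 0.7]
gripper_width: 0.0658
gripper_force: 0.0
```

Run:
```python
from h import *
for i in range(5): im=r.capture("scene")
need(.6213,-.0267,.0205)
cv2.imwrite("pics/s6.png",im[:,:,::-1][120:270,130:330].repeat(3,0).repeat(3,1))
```

```text
at [ 0.6241 -0.025   0.0956] need [0.002 0.007 0.15 ]
```

View pics/s6.png

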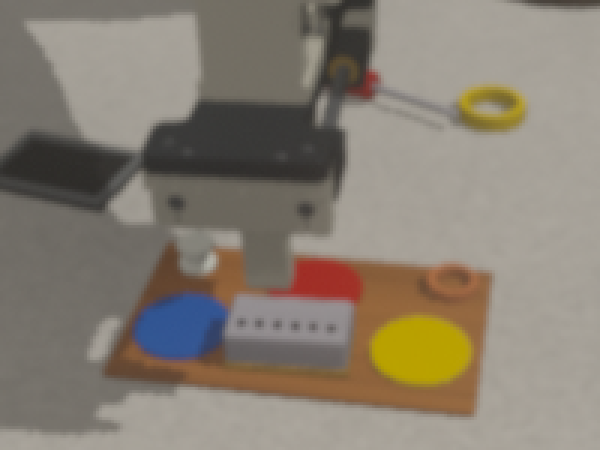

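The front finger, at (270,260), hangs over the pickup at (290,330), which fits the perspective. I'll descend in steps.

Request:
carry_out --pt "0.002 0.007 0.05 0 0 0" --pt "0 0 0.05 0 0 0" --pt "0 0 0.03 0 0 0" --pt "0 0 0 0 0 0" --pt "0 0 0 0 0 0"

```text
time_s: 23.92
tcp_pos: [0.6205, -0.027, 0.0297]
eef_rot: [-179.9, -0.0, -76.7]
contact_force: [0.5, 0.1, 0.6]
gripper_width: 0.0655
gripper_force: 0.0
```

Run:
```python
from h import *
for i in range(2): im=r.capture("scene")
need(.6213,-.0267,.0205)
```

```text
at [ 0.6205 -0.027   0.0297] need [-0.    -0.002  0.018]
```

Request:
carry_out --pt "0 0 0.018 0 0 0" --pt "0 0 0 0 0 0" --pt "0 0 0 0 0 0"

```text
time_s: 24.4
tcp_pos: [0.6196, -0.0272, 0.0195]
eef_rot: [180.0, -0.0, -76.7]
contact_force: [-0.5, 0.2, -0.6]
gripper_width: 0.0655
gripper_force: 0.0
```

Request:
carry_out --pt "0 0 0 0 0 0" --pt "0 0 0 0 0 0" --pt "0 0 0 0 0 0" --pt "0 0 0 0 0 0" --pt "0 0 0 0 0 0" --hand 0.3 --squeeze 25

```text
time_s: 25.02
tcp_pos: [0.6199, -0.0271, 0.0197]
eef_rot: [-180.0, -0.0, -76.7]
contact_force: [0.6, 0.6, 0.9]
gripper_width: 0.0377
gripper_force: 25.0
```

Request:
carry_out --pt "0 0 -0.02 0 0 0" --pt "0 0 -0.06 0 0 0" --pt "0 0 -0.08 0 0 0" --pt "0 0 -0.08 0 0 0" --pt "0 0 0 0 0 0"

```text
time_s: 25.65
tcp_pos: [0.6217, -0.0269, 0.144]
eef_rot: [-179.6, -0.0, -76.7]
contact_force: [0.4, 0.6, -1.5]
gripper_width: 0.0378
gripper_force: 25.0
```

Run:
```python
from h import *
for i in range(4): im=r.capture("scene")
need(.4965,-.255,.141); print(r.get_state()["gripper_width"])
cv2.imwrite("pics/s7.png",im[:,:,::-1][100:270,130:330].repeat(3,0).repeat(3,1))
```

```text
at [ 0.6188 -0.0273  0.1386] need [ 0.387  0.343 -0.004]
0.037568074744751975
```

View pics/s7.png

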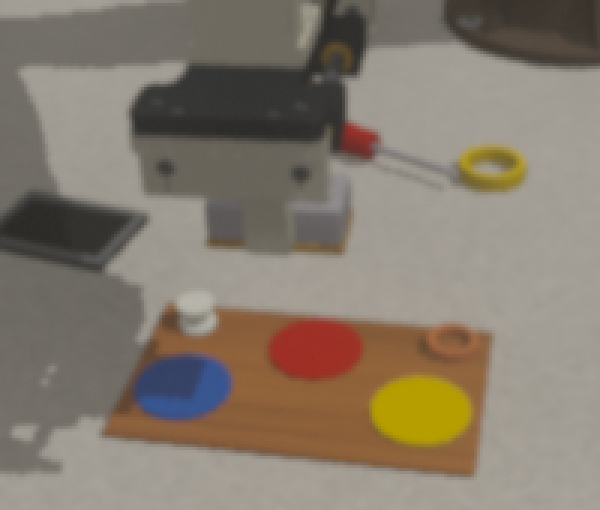

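The pickup is held level, at (280,215) in the crop, and the tray is clear. I'll turn it to the nest's heading.

Request:
carry_out --pt "0 0 0 0 0 0.119" --pt "0 0 0 0 0 0.119" --pt "0 0 0 0 0 0"

```text
time_s: 26.22
tcp_pos: [0.619, -0.0273, 0.1383]
eef_rot: [179.9, -0.0, -91.0]
contact_force: [0.6, 1.2, -1.4]
gripper_width: 0.0378
gripper_force: 25.0
```

Run:
```python
from h import *
need(.4965,-.255,.141); print(r.get_state()["eef_rot"])
```

```text
at [ 0.619  -0.0273  0.1383] need [ 0.459  0.237 -0.005]
[ 1.79867339e+02 -2.89161193e-02 -9.09516574e+01]
```

Request:
carry_out --pt "0.092 0.0474 0 0 0 0" --pt "0.092 0.0474 0 0 0 0" --pt "0.092 0.0474 0 0 0 0" --pt "0.092 0.0474 0 0 0 0" --pt "0.092 0.0474 0 0 0 0"

```text
time_s: 26.85
tcp_pos: [0.496, -0.2563, 0.1391]
eef_rot: [179.9, 0.0, -90.8]
contact_force: [0.3, 0.1, -1.2]
gripper_width: 0.0379
gripper_force: 25.0
```

Request:
carry_out --pt "0 0 0.07 0 0 0" --pt "0 0 0.07 0 0 0" --pt "0 0 0.03 0 0 0" --pt "0 0 0 0 0 0" --pt "0 0 0 0 0 0"

```text
time_s: 27.48
tcp_pos: [0.4982, -0.2551, 0.0556]
eef_rot: [-179.9, -0.0, -90.9]
contact_force: [0.0, 0.0, -0.7]
gripper_width: 0.0376
gripper_force: 25.0
```

Run:
```python
from h import *
for i in range(3): im=r.capture("scene")
need(.4965,-.255,.0185)
cv2.imwrite("pics/s8.png",im[:,:,::-1][90:220,70:230].repeat(4,0).repeat(4,1))
```

```text
at [ 0.4981 -0.2551  0.0557] need [-0.     0.003  0.074]
```

View pics/s8.png

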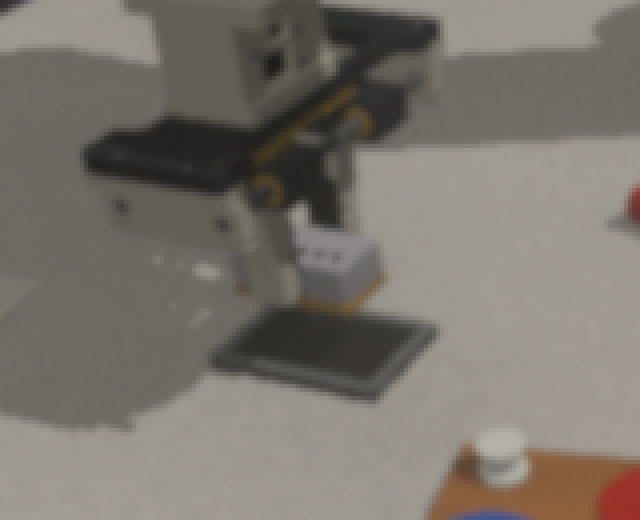

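The pickup hangs aligned with the nest, which is at (325,350) in the crop. I'll lower it.

Request:
carry_out --pt "0 0.003 0.034 0 0 0" --pt "0 0 0.03 0 0 0" --pt "0 0 0.004 0 0 0" --pt "0 0 0 0 0 0" --pt "0 0 0 0 0 0"

```text
time_s: 28.25
tcp_pos: [0.4962, -0.2552, 0.0211]
eef_rot: [-180.0, -0.0, -91.0]
contact_force: [0.2, -0.4, -1.1]
gripper_width: 0.0377
gripper_force: 25.0
```

Request:
carry_out --pt "0 0 0.003 0 0 0" --pt "0 0 0.002 0 0 0" --pt "0 0 0 0 0 0" --pt "0 0 0 0 0 0"

```text
time_s: 28.75
tcp_pos: [0.4959, -0.2551, 0.0187]
eef_rot: [-180.0, -0.0, -91.0]
contact_force: [-1.3, 1.5, 5.6]
gripper_width: 0.0379
gripper_force: 25.0
```

Request:
carry_out --pt "0 0 0 0 0 0" --pt "0 0 0 0 0 0" --pt "0 0 0 0 0 0" --pt "0 0 0 0 0 0" --hand 0.75

```text
time_s: 29.25
tcp_pos: [0.4958, -0.2551, 0.018]
eef_rot: [180.0, 0.0, -91.0]
contact_force: [-0.0, -0.4, 0.2]
gripper_width: 0.0649
gripper_force: 0.0
```

Request:
carry_out --pt "0 0 -0.04 0 0 0" --pt "0 0 -0.08 0 0 0" --pt "0 0 -0.12 0 0 0" --pt "0 0 -0.11 0 0 0"

```text
time_s: 29.75
tcp_pos: [0.4955, -0.2551, 0.195]
eef_rot: [-180.0, -0.0, -91.0]
contact_force: [1.2, 0.1, -0.8]
gripper_width: 0.0655
gripper_force: 0.0
```

Request:
carry_out --pt "0 0 0 0 0 0.1555" --pt "0 0 0 0 0 0.1555" --pt "0 0 0 0 0 0.1555" --pt "0 0 0 0 0 0.1555" --pt "0 0 0 0 0 0.1555"

```text
time_s: 30.38
tcp_pos: [0.4956, -0.255, 0.193]
eef_rot: [180.0, -0.0, -138.0]
contact_force: [1.0, 0.0, -0.9]
gripper_width: 0.0659
gripper_force: 0.0
```

Request:
carry_out --pt "0 0 0 0 0 0.1555" --pt "0 0 0 0 0 0.1555" --pt "0 0 0 0 0 0.1555" --pt "0 0 0 0 0 0.1555" --pt "0 0 0 0 0 0.1555"

```text
time_s: 31.0
tcp_pos: [0.4956, -0.255, 0.1929]
eef_rot: [180.0, -0.0, 175.4]
contact_force: [0.2, -0.2, -0.4]
gripper_width: 0.0655
gripper_force: 0.0
```

Run:
```python
from h import *
for i in range(3): im=r.capture("scene")
need(.532,.2397,.19); print(r.get_state()["eef_rot"],r.get_state()["joints"].round(0))
```

```text
at [ 0.4956 -0.2551  0.193 ] need [-0.001  0.992  0.006]
[ 1.79996280e+02 -7.87350554e-03  1.75863296e+02] [ -7.  11. -18.  -0. -61. -87.]
```

9 rows of 0.11 along tool y.

Request:
carry_out --pt "0 0.11 0 0 0 0" --pt "0 0.11 0 0 0 0" --pt "0 0.11 0 0 0 0" --pt "0 0.11 0 0 0 0" --pt "0 0.11 0 0 0 0"

```text
time_s: 31.78
tcp_pos: [0.5162, 0.0209, 0.1933]
eef_rot: [180.0, 0.0, 176.0]
contact_force: [0.6, -0.6, -0.2]
gripper_width: 0.0656
gripper_force: 0.0
```

Request:
carry_out --pt "0 0.11 0 0 0 0" --pt "0 0.11 0 0 0 0" --pt "0 0.11 0 0 0 0" --pt "0 0.11 0 0 0 0" --pt "0 0 0 0 0 0"

```text
time_s: 32.4
tcp_pos: [0.5329, 0.2419, 0.1925]
eef_rot: [-180.0, 0.0, 176.1]
contact_force: [-0.6, 0.2, 0.7]
gripper_width: 0.0658
gripper_force: 0.0
```

Run:
```python
from h import *
for i in range(3): im=r.capture("scene")
T=r.capture("top")
need(.532,.2397,.0640)
cv2.imwrite("pics/top9.png",T[:,:,::-1]); cv2.imwrite("pics/scene9.png",im[:,:,::-1])
a=cv2.resize(T[190:255,320:430,::-1],(550,325),interpolation=cv2.INTER_CUBIC);b=cv2.resize(im[150:205,110:203,::-1],(550,270),interpolation=cv2.INTER_CUBIC)
cv2.imwrite("pics/s9.png",np.vstack([a,b]))
```

```text
at [0.5326 0.2377 0.193 ] need [0.001 0.004 0.258]
```

View pics/s9.png

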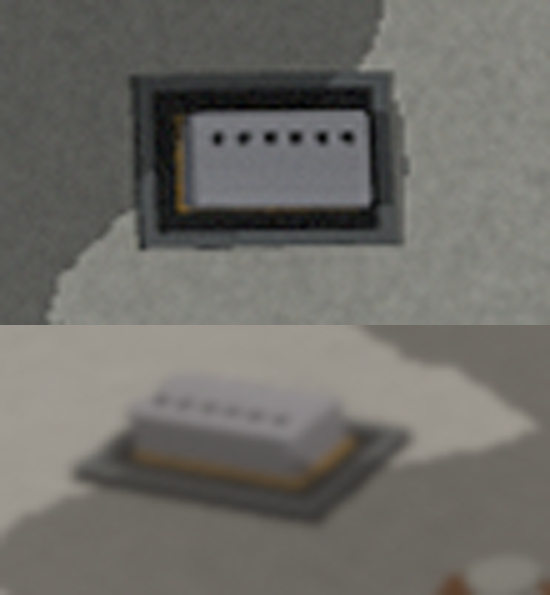

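The pickup lies flat inside the nest rim, lengthwise, with a dark margin on all sides in the top view. Now the yellow jar.

Request:
carry_out --pt "0 0.004 0.08 0 0 0" --pt "0 0 0.08 0 0 0" --pt "0 0 0.06 0 0 0" --pt "0 0 0.036 0 0 0" --pt "0 0 0 0 0 0"

```text
time_s: 33.22
tcp_pos: [0.5323, 0.2387, 0.0641]
eef_rot: [-179.9, -0.1, 175.7]
contact_force: [-0.2, 0.6, -0.7]
gripper_width: 0.0658
gripper_force: 0.0
```

Request:
carry_out --pt "0 0 0 0 0 0" --pt "0 0 0 0 0 0" --pt "0 0 0 0 0 0" --pt "0 0 0 0 0 0" --pt "0 0 0 0 0 0" --hand 0.3 --squeeze 20

```text
time_s: 33.85
tcp_pos: [0.5334, 0.2408, 0.066]
eef_rot: [180.0, 0.1, 175.7]
contact_force: [-1.0, -0.9, 6.7]
gripper_width: 0.0438
gripper_force: 20.0
```

Request:
carry_out --pt "0 0 -0.03 0 0 0" --pt "0 0 -0.07 0 0 0" --pt "0 0 -0.08 0 0 0" --pt "0 0 -0.08 0 0 0" --pt "0 0 0 0 0 0"

```text
time_s: 34.48
tcp_pos: [0.5344, 0.2417, 0.1994]
eef_rot: [179.7, 0.3, 175.7]
contact_force: [-0.6, 0.1, -1.3]
gripper_width: 0.0435
gripper_force: 20.0
```

Run:
```python
from h import *
for i in range(4): im=r.capture("scene")
need(.5975,.0435,.195)
```

```text
at [0.5322 0.2401 0.1942] need [-0.16  -0.382 -0.002]
```

Request:
carry_out --pt "-0.04 -0.0955 0 0 0 0" --pt "-0.04 -0.0955 0 0 0 0" --pt "-0.04 -0.0955 0 0 0 0" --pt "-0.04 -0.0955 0 0 0 0" --pt "0 0 0 0 0 0"

```text
time_s: 35.3
tcp_pos: [0.5983, 0.0408, 0.1934]
eef_rot: [-179.9, -0.2, 175.5]
contact_force: [0.5, 0.2, -1.3]
gripper_width: 0.0437
gripper_force: 20.0
```

Request:
carry_out --pt "0 0 0.08 0 0 0" --pt "0 0 0.08 0 0 0" --pt "0 0 0.05 0 0 0" --pt "0 0 0 0 0 0" --pt "0 0 0 0 0 0"

```text
time_s: 35.92
tcp_pos: [0.5988, 0.0445, 0.0907]
eef_rot: [-180.0, 0.0, 175.8]
contact_force: [0.0, -0.9, -0.7]
gripper_width: 0.0439
gripper_force: 20.0
```

Run:
```python
from h import *
for i in range(4): im=r.capture("scene")
need(.5975,.0435,.0705)
```

```text
at [0.599  0.0444 0.0913] need [ 0.003 -0.002  0.042]
```

Request:
carry_out --pt "0.002 -0.002 0.02 0 0 0" --pt "0 0 0.018 0 0 0" --pt "0 0 0 0 0 0" --pt "0 0 0.002 0 0 0" --pt "0 0 0 0 0 0"

```text
time_s: 36.75
tcp_pos: [0.5972, 0.043, 0.0702]
eef_rot: [-180.0, -0.0, 175.7]
contact_force: [-1.5, -0.6, 4.5]
gripper_width: 0.0436
gripper_force: 20.0
```

Request:
carry_out --pt "0 0 0 0 0 0" --pt "0 0 0 0 0 0" --pt "0 0 0 0 0 0" --hand 0.75

```text
time_s: 37.12
tcp_pos: [0.5974, 0.0433, 0.0699]
eef_rot: [180.0, 0.0, 175.7]
contact_force: [-0.7, -0.5, -0.5]
gripper_width: 0.0646
gripper_force: 0.0
```

Request:
carry_out --pt "0 0 -0.06 0 0 0" --pt "0 0 -0.1 0 0 0" --pt "0 0 -0.09 0 0 0" --pt "0.074 0.0638 0 0 0 0" --pt "0.074 0.0638 0 0 0 0"

```text
time_s: 37.75
tcp_pos: [0.5278, 0.1129, 0.1955]
eef_rot: [179.9, 0.1, 175.6]
contact_force: [-0.5, 2.1, -0.8]
gripper_width: 0.0657
gripper_force: 0.0
```

Request:
carry_out --pt "0.074 0.0638 0 0 0 0" --pt "0.074 0.0638 0 0 0 0" --pt "0.074 0.0638 0 0 0 0" --pt "0.074 0.0638 0 0 0 0" --pt "0 0 0 0 0 0"

```text
time_s: 38.38
tcp_pos: [0.3886, 0.2526, 0.1954]
eef_rot: [179.9, 0.0, 176.0]
contact_force: [-0.4, 0.4, 0.1]
gripper_width: 0.0658
gripper_force: 0.0
```

Run:
```python
from m import *
for i in range(3): im=r.capture("scene")
T=r.capture("top"); need(.390,.2505,.0640)
cv2.imwrite("pics/top10.png",T[:,:,::-1])
print(cap(T,"top","yellow",(195,140,245,172),.1))
a=cv2.resize(T[130:230,190:330,::-1],(560,400),interpolation=cv2.INTER_CUBIC)
b=cv2.resize(im[160:260,150:310,::-1],None,fx=1.5,fy=4) if 0 else im[180:260,240:310,::-1].repeat(5,0).repeat(3,1)[:400]
cv2.imwrite("pics/s10.png",np.hstack([a,b]))
```

```text
at [0.3907 0.2503 0.195 ] need [0.001 0.    0.262]
(array([0.59513485, 0.04338826]), np.float64(0.02172471300876982))
```

View pics/s10.png

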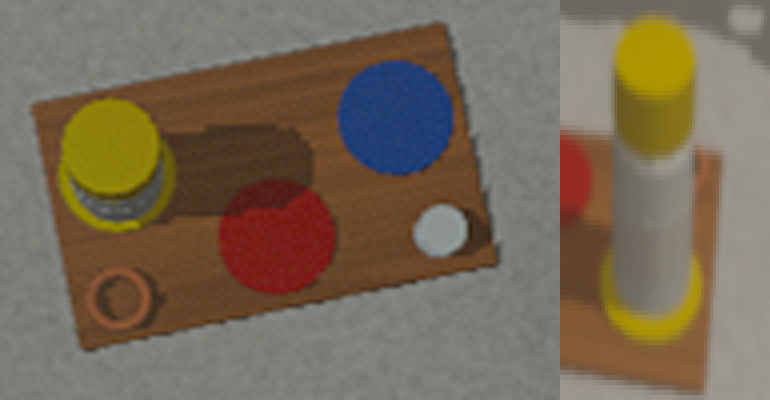

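The yellow jar stands upright and centred on its pad, with an even rim of pad in the scene view. Blue next.

Request:
carry_out --pt "0 0 0.08 0 0 0" --pt "0 0 0.08 0 0 0" --pt "0 0 0.06 0 0 0" --pt "0 0 0.04 0 0 0" --pt "0 0 0 0 0 0"

```text
time_s: 39.2
tcp_pos: [0.3903, 0.2489, 0.0637]
eef_rot: [-179.8, -0.1, 175.6]
contact_force: [-0.5, -0.4, 0.4]
gripper_width: 0.0657
gripper_force: 0.0
```

Request:
carry_out --pt "0 0 0 0 0 0" --pt "0 0 0 0 0 0" --pt "0 0 0 0 0 0" --pt "0 0 0 0 0 0" --pt "0 0 0 0 0 0" --hand 0.3

```text
time_s: 39.83
tcp_pos: [0.3907, 0.251, 0.0658]
eef_rot: [180.0, 0.1, 175.7]
contact_force: [-0.5, -1.3, 6.7]
gripper_width: 0.0436
gripper_force: 20.0
```

Request:
carry_out --pt "0 0 -0.03 0 0 0" --pt "0 0 -0.07 0 0 0" --pt "0 0 -0.08 0 0 0" --pt "0 0 -0.09 0 0 0" --pt "0 0 0 0 0 0"

```text
time_s: 40.45
tcp_pos: [0.3914, 0.2522, 0.2033]
eef_rot: [179.7, 0.2, 175.7]
contact_force: [-0.4, 0.4, -2.4]
gripper_width: 0.0434
gripper_force: 20.0
```

Run:
```python
from h import *
for i in range(4): im=r.capture("scene")
need(.623,-.094,.195)
```

```text
at [0.3896 0.25   0.1988] need [-0.517 -0.651  0.008]
```

Request:
carry_out --pt "-0.0646 -0.0814 0 0 0 0" --pt "-0.0646 -0.0814 0 0 0 0" --pt "-0.0646 -0.0814 0 0 0 0" --pt "-0.0646 -0.0814 0 0 0 0"

```text
time_s: 41.15
tcp_pos: [0.5071, 0.077, 0.1986]
eef_rot: [-179.9, -0.1, 175.7]
contact_force: [0.9, 1.0, -1.6]
gripper_width: 0.0435
gripper_force: 20.0
```

Request:
carry_out --pt "-0.0646 -0.0814 0 0 0 0" --pt "-0.0646 -0.0814 0 0 0 0" --pt "-0.0646 -0.0814 0 0 0 0" --pt "-0.0646 -0.0814 0 0 0 0" --pt "0 0 0 0 0 0"

```text
time_s: 41.78
tcp_pos: [0.624, -0.0963, 0.197]
eef_rot: [-179.9, -0.2, 175.5]
contact_force: [-0.4, -0.4, -2.7]
gripper_width: 0.0437
gripper_force: 20.0
```

Request:
carry_out --pt "0 0 0.08 0 0 0" --pt "0 0 0.08 0 0 0" --pt "0 0 0.055 0 0 0" --pt "0 0 0 0 0 0" --pt "0 0 0 0 0 0"

```text
time_s: 42.4
tcp_pos: [0.624, -0.0931, 0.0931]
eef_rot: [-180.0, 0.0, 175.8]
contact_force: [0.0, -0.1, -1.0]
gripper_width: 0.0434
gripper_force: 20.0
```

Run:
```python
from h import *
for i in range(4): im=r.capture("scene")
need(.623,-.094,.0705)
```

```text
at [ 0.6243 -0.0932  0.0939] need [ 0.003 -0.002  0.047]
```

Request:
carry_out --pt "0.002 -0.001 0.022 0 0 0" --pt "0 0 0.021 0 0 0" --pt "0 0 0 0 0 0" --pt "0 0 0.003 0 0 0" --pt "0 0 0 0 0 0"

```text
time_s: 43.22
tcp_pos: [0.6223, -0.094, 0.07]
eef_rot: [-180.0, -0.0, 175.7]
contact_force: [-3.0, -0.8, 5.4]
gripper_width: 0.0438
gripper_force: 20.0
```

Run:
```python
from h import *
for i in range(2): im=r.capture("scene")
need(.623,-.094,.0705); print(r.get_state()["contact_force"])
```

```text
at [ 0.6223 -0.094   0.07  ] need [-0.001  0.    -0.001]
[-3.2680034   0.36514813  6.29818412]
```

Request:
carry_out --pt "0 0 0 0 0 0" --pt "0 0 0 0 0 0" --pt "0 0 0 0 0 0" --hand 0.75

```text
time_s: 43.7
tcp_pos: [0.6226, -0.0938, 0.0694]
eef_rot: [180.0, -0.0, 175.7]
contact_force: [-0.3, 0.1, -0.4]
gripper_width: 0.0646
gripper_force: 0.0
```

Request:
carry_out --pt "0 0 -0.06 0 0 0" --pt "0 0 -0.1 0 0 0" --pt "0 0 -0.09 0 0 0" --pt "0.0536 0.093 0 0 0 0" --pt "0.0536 0.093 0 0 0 0"

```text
time_s: 44.32
tcp_pos: [0.5757, 0.0037, 0.195]
eef_rot: [180.0, 0.1, 175.6]
contact_force: [0.8, 1.1, -0.2]
gripper_width: 0.0657
gripper_force: 0.0
```

Request:
carry_out --pt "0.0536 0.093 0 0 0 0" --pt "0.0536 0.093 0 0 0 0" --pt "0.0536 0.093 0 0 0 0" --pt "0.0536 0.093 0 0 0 0" --pt "0.0536 0.093 0 0 0 0"

```text
time_s: 44.95
tcp_pos: [0.4589, 0.2464, 0.1948]
eef_rot: [180.0, 0.0, 175.7]
contact_force: [0.7, -0.3, -0.0]
gripper_width: 0.066
gripper_force: 0.0
```

Run:
```python
from m import *
for i in range(6): im=r.capture("scene")
T=r.capture("top"); need(.4605,.2446,.0640)
cv2.imwrite("pics/top11.png",T[:,:,::-1]); cv2.imwrite("pics/scene11.png",im[:,:,::-1])
print(cap(T,"top","blue",(268,135,312,172),.1),cap(T,"top","yellow",(195,140,245,172),.1))
```

```text
at [0.4601 0.2441 0.1945] need [-0.001  0.001  0.261]
(array([ 0.61965104, -0.09170427]), np.float64(0.021900471517155455)) (array([0.5951407 , 0.04329295]), np.float64(0.021873886688365582))
```

Blue is down and its cap reads within about 2 mm of where it first stood. Red is last.

Request:
carry_out --pt "0 0 0.08 0 0 0" --pt "0 0 0.08 0 0 0" --pt "0 0 0.06 0 0 0" --pt "0 0 0.04 0 0 0" --pt "0 0 0 0 0 0"

```text
time_s: 45.92
tcp_pos: [0.4596, 0.243, 0.0632]
eef_rot: [-179.8, -0.1, 175.6]
contact_force: [0.6, 0.5, -0.6]
gripper_width: 0.0659
gripper_force: 0.0
```

Request:
carry_out --pt "0 0 0 0 0 0" --pt "0 0 0 0 0 0" --pt "0 0 0 0 0 0" --pt "0 0 0 0 0 0" --pt "0 0 0 0 0 0" --hand 0.3

```text
time_s: 46.55
tcp_pos: [0.4603, 0.2451, 0.0654]
eef_rot: [180.0, 0.1, 175.7]
contact_force: [-0.5, -1.1, 7.1]
gripper_width: 0.0435
gripper_force: 20.0
```

Request:
carry_out --pt "0 0 -0.03 0 0 0" --pt "0 0 -0.07 0 0 0" --pt "0 0 -0.08 0 0 0" --pt "0 0 -0.09 0 0 0" --pt "0 0 0 0 0 0"

```text
time_s: 47.18
tcp_pos: [0.4613, 0.2462, 0.2041]
eef_rot: [179.7, 0.3, 175.7]
contact_force: [-0.2, -0.3, -1.9]
gripper_width: 0.0441
gripper_force: 20.0
```

Run:
```python
from h import *
for i in range(4): im=r.capture("scene")
need(.567,-.0325,.195)
```

```text
at [0.4591 0.2443 0.1987] need [-0.257 -0.536  0.008]
```

Request:
carry_out --pt "-0.0428 -0.0893 0 0 0 0" --pt "-0.0428 -0.0893 0 0 0 0" --pt "-0.0428 -0.0893 0 0 0 0"

```text
time_s: 47.75
tcp_pos: [0.5135, 0.1049, 0.1983]
eef_rot: [-179.9, -0.1, 175.8]
contact_force: [0.6, 1.9, -0.9]
gripper_width: 0.0439
gripper_force: 20.0
```

Request:
carry_out --pt "-0.0428 -0.0893 0 0 0 0" --pt "-0.0428 -0.0893 0 0 0 0" --pt "-0.0428 -0.0893 0 0 0 0" --pt "0 0 0 0 0 0" --pt "0 0 0 0 0 0"

```text
time_s: 48.38
tcp_pos: [0.5671, -0.0323, 0.1982]
eef_rot: [-180.0, -0.1, 175.6]
contact_force: [0.5, 0.4, -1.8]
gripper_width: 0.0438
gripper_force: 20.0
```

Request:
carry_out --pt "0 0 0.08 0 0 0" --pt "0 0 0.08 0 0 0" --pt "0 0 0.055 0 0 0" --pt "0 0 0 0 0 0" --pt "0 0 0 0 0 0"

```text
time_s: 49.0
tcp_pos: [0.5684, -0.0312, 0.0931]
eef_rot: [-180.0, 0.1, 175.8]
contact_force: [0.4, -0.7, -0.4]
gripper_width: 0.0437
gripper_force: 20.0
```

Run:
```python
from h import *
for i in range(4): im=r.capture("scene")
need(.567,-.0325,.0705)
```

```text
at [ 0.5685 -0.0316  0.0934] need [ 0.003 -0.002  0.046]
```

Request:
carry_out --pt "0.002 -0.001 0.022 0 0 0" --pt "0 0 0.021 0 0 0" --pt "0 0 0 0 0 0" --pt "0 0 0.003 0 0 0" --pt "0 0 0 0 0 0"

```text
time_s: 49.82
tcp_pos: [0.5666, -0.0326, 0.0694]
eef_rot: [-180.0, -0.0, 175.7]
contact_force: [-3.0, 0.1, 6.4]
gripper_width: 0.0435
gripper_force: 20.0
```

Run:
```python
from h import *
for i in range(2): im=r.capture("scene")
need(.567,-.0325,.0705); print(r.get_state()["contact_force"])
```

```text
at [ 0.5666 -0.0326  0.0694] need [-0.001  0.    -0.002]
[-2.4598679  -0.89169157  6.51680348]
```

Release, rise, and move clear over the free space towards the mat.

Request:
carry_out --pt "0 0 0 0 0 0" --pt "0 0 0 0 0 0" --pt "0 0 0 0 0 0" --hand 0.75

```text
time_s: 50.3
tcp_pos: [0.5668, -0.0323, 0.0689]
eef_rot: [-180.0, -0.0, 175.7]
contact_force: [-0.2, 0.2, 0.5]
gripper_width: 0.0646
gripper_force: 0.0
```

Request:
carry_out --pt "0 0 -0.06 0 0 0" --pt "0 0 -0.1 0 0 0" --pt "0 0 -0.09 0 0 0" --pt "0.042 0.09 0 0 0 0" --pt "0.042 0.09 0 0 0 0"

```text
time_s: 50.92
tcp_pos: [0.5315, 0.0613, 0.1946]
eef_rot: [180.0, 0.1, 175.6]
contact_force: [-1.3, 0.3, -0.0]
gripper_width: 0.0656
gripper_force: 0.0
```

Request:
carry_out --pt "0.042 0.09 0 0 0 0" --pt "0.042 0.09 0 0 0 0" --pt "0.042 0.09 0 0 0 0" --pt "0.042 0.09 0 0 0 0" --pt "0 0 0 0 0 0"

```text
time_s: 51.55
tcp_pos: [0.4604, 0.249, 0.194]
eef_rot: [180.0, 0.0, 175.9]
contact_force: [0.4, 0.2, -0.0]
gripper_width: 0.0652
gripper_force: 0.0
```

Run:
```python
from m import *
for i in range(6): im=r.capture("scene")
T=r.capture("top")
for c,b in {"red":(240,165,280,198),"blue":(268,135,312,172),"yellow":(195,140,245,172)}.items(): print(c,cap(T,"top",c,b,.1))
a=cv2.resize(T[130:250,190:410,::-1],(720,340),interpolation=cv2.INTER_CUBIC)
b=cv2.resize(im[150:260,115:305,::-1],(720,260),interpolation=cv2.INTER_CUBIC)
cv2.imwrite("pics/s12.png",np.vstack([a,b]))
```

```text
red (array([ 0.56432741, -0.03163894]), np.float64(0.023252467051958842))
blue (array([ 0.61953627, -0.0915576 ]), np.float64(0.021956465340075688))
yellow (array([0.59501399, 0.04341001]), np.float64(0.021715778971674312))
```

View pics/s12.png

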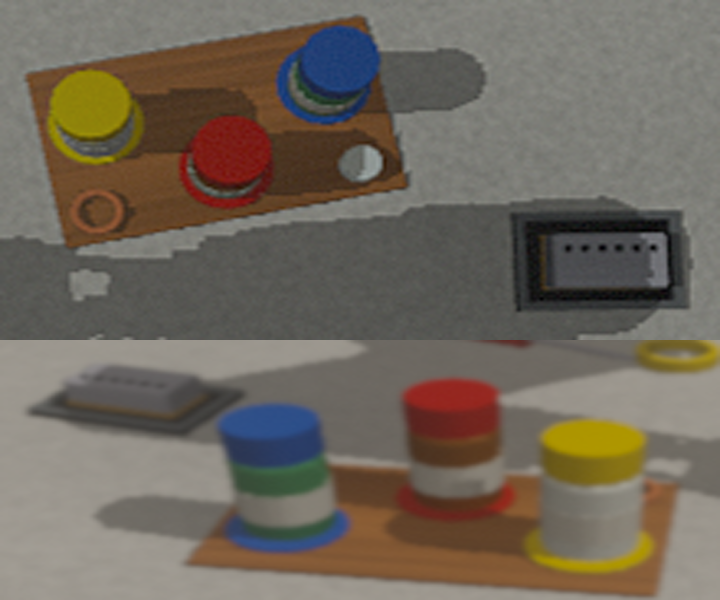

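All three jars stand upright and centred on their own pads, and the pickup lies within the nest rim (crop about (605,260)). The robot is clear of everything, so I'll hand in.

```bash
python3 -c "
from plant import r
print(r.close_job())"
```

```text
the job is handed in; nothing more can be done
None
```

I handed the job in at about 52 s: the pickup lies flat and lengthwise inside the nest rim, and each jar is back upright in the middle of its own pad, checked in both camera views; the judge's verdict was not shown.

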